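# Flip, pin and start the scanner calibration panel

### The job

Get the calibration panel ready for the 3D scanner: swing the hinged panel over until it lies fully home on the sloping stand with its white dotted face up. Then take the red-handled locking pin from its blue holder, push it through the hole in the panel and on through the orange socket behind it until its collar rests on the panel, let go, and only then press the green start button fully down and leave it. Leave the figurine, mouse and gamepad where they are.

Things in the scene. Friction and masses are not known exactly. Their poses are not given: they have to be found in the camera images.
- stand: Fixed metal stand on a black base plate 235 x 120 x 8 mm. Origin: on the table, right below the hinge axis. +x points away from the robot (turned by its yaw), +y along the hinge axis to the left, z up. The hinge axis is level, 45 mm above the table. On the +x side two aluminium rails rise from the hinge at 30 degrees from level.
- panel (a joint): Angle (rad) of the hinged panel about the stand's +y. 0: level from the hinge toward the robot, grey back up. Grows as it swings up and over, away from the robot; 2.618 (150 degrees) is the end stop: home on the rails, dotted face up and toward the robot. Stiff: stays where left. Panel 88 mm (12 to 100 mm from hinge axis) x 140 wide x 8 thick, mid-plane through the axis, 0.25 kg.
- handle_left (a point): Middle of the left (+y) handle: a round black stub, 12 mm in diameter, parallel to the hinge axis, sticking out sideways at the panel's free edge, 92 mm from the hinge axis and 96 mm left of the panel's middle (stub spans 70 to 116 mm). Moves with the panel.
- handle_right (a point): Middle of the right (-y) handle, the mirror image of handle_left.
- panel_hole (a point): Centre of the 13 mm through hole in the panel, on its dotted face, 72 mm from the hinge axis and in the middle of the width. Hole axis is square to the panel, chamfered 2 mm on the dotted face. Moves with the panel.
- socket: Orange block fixed in the stand, 40 x 40 x 25 mm, with a 13 mm hole right through along its z. Origin: centre of its underside. z is the hole's axis, out of the mouth: up and toward the robot, 30 degrees from vertical; y is the stand's y. With the panel home, the panel's hole lies right in front (dotted face at z = 33 mm).
- socket_mouth (a point): Centre of the socket's upper mouth, 25 mm along z from the socket's origin, same axes. The home panel's back rests on it.
- holder: Fixed blue block 60 x 60 x 55 mm high, origin: centre of its underside on the table. An upright hole 11.5 mm wide and 42 mm deep in the middle of its top holds the pin.
- pin: Loose steel locking pin, 84 mm long, 70 g. Origin: centre of its pointed tip; z runs along the pin to the handle. Shaft 10 mm in diameter, 0 to 40 mm, 4 mm tapered tip (6 mm at the end); collar 22 mm in diameter, 40 to 44 mm; round red handle 16 mm in diameter, 44 to 84 mm. At first it stands upright in the holder, collar on the holder's top, tip 15 mm above the table.
- pin_tip (a point): Pointed tip of the pin (same as the pin's origin).
- start (a joint): Travel of the green start button in m: 0 out, 0.006 fully down; springs back. Takes about 5 N, straight down.
- start_top (a point): Centre of the top of the green button (32 mm in diameter) on its black housing.
- figurine: Loose terracotta figurine, 78 mm high, 52 mm wide; leave alone. Origin: centre of its underside.
- mouse: Loose white computer mouse 100 x 58 x 32 mm; leave alone. Origin: centre of its underside.
- gamepad: Loose red game controller, about 100 x 150 x 47 mm; leave alone. Origin: under its middle.
Things that resemble listed ones, but are neither listed nor needed, are in the scene too. What is meant by the pin is not yellow, and is the smaller of those in its own colour.

How it is judged:
By the outcome, as a careful person would: the job done as asked, in the order asked, and still so for the second after the job is handed in, with the robot touching nothing.
It also fails if it takes over 64 s, if anything falls off the work surface, if the arm or the gripper's body presses on something with over 40 N, if the wrist force passes 120 N, or if a joint passes its speed limit or range.

### The arm

A 6-joint arm with a two-finger parallel gripper is mounted at the origin on the work surface. World frame = base frame: x ahead of the robot, y to its left, z up, the work surface at z = 0. Lengths are in m, angles in rad, forces in N, time in s.
With the tool pointing down it reaches from about 0.375 to 0.9 m from the base axis. Payload 3.1 kg.
Tool frame: the origin (TCP) lies between the finger pads; the fingertips stand 8 mm ahead of it and the grasp point (between the pads) lies 11 mm behind it; z points along the fingers, y is the line along which they close (so a half turn about z gives the same grasp; the last joint's range is limited). The gripper opens to 87 mm and grips with 3 to 60 N. Pads are 19 mm wide; open, the fingers measure 117 mm over their backs; the gripper's body (75 mm by 190 mm) begins 51 mm behind the grasp point.
Start: joints at [-1.524, 0.527, 1.433, -0, 1.181, -0.178], TCP at [0.139, -0.609, 0.231] pointing down, gripper open.
Joint ranges: [-3.08, 3.08], [-0.75, 2.2], [0.22, 2.44], [-1.43, 4.57], [0, 2.65], [-2.85, 2.85]. Speed limits (rad/s): [2.79, 2.79, 3.14, 3.14, 3.14, 3.14].

### API

Orientations are given as a unit quaternion [x, y, z, w].
In Python, from rig import robot gives the robot as it stands.
- The arm moves only by the tool move_arm, never from a script. Its argument "motion" is text: rows parted by semicolons, each of 5 numbers parted by spaces: the opening, from -1 (shut) to 1 (fully open), then the shift along the tool's x, y, z normalised to -1 to 1, where 1 is 0.2 m, then the turn about the tool's z normalised to -1 to 1, where 1 is pi rad. A call has 1 to 12 rows; each row is the pose to reach, as a shift and turn from the pose commanded when the call began, along the tool's axes at that moment, turning the shorter way round; what a row does not reach only later rows make up. A row lasts 1/12 s, in which the tool goes at most 41.7 mm and 7.16 degrees, less where a joint would pass 70% of its speed; a pose out of reach is approached as far as the arm can. A call with a number of a shift or a turn outside -1 to 1 is refused whole. A call with a gripper value outside its range is refused whole. The fingers move at their own pace and stop on an object; "newtons" is the grip in N (left out, the last holds). Time passes only in rows, so rows that repeat a pose let the fingers close. It gives the time, the measured TCP pose, the force, the opening and the grip force at its end, in the units of the state.
- robot.get_obs(): the state, without advancing time (a new reading comes with each control period).
- robot.camera(name): name is "scene" or "side" or "wrist"; returns (picture, depth): 480x640x3 uint8, red, green, blue; 480x640 float32, m along the optical axis (not along the pixel's ray), 0 where there is no reading.
- robot.camera_model(name): a dict with "mtx" (3x3 intrinsics, pixels), "D" ([k1, k2, p1, p2, k3] as OpenCV has them; the pictures are not rectified), "position" and "attitude" of the camera in the world. Camera axes: x right, y down, z forward; pixel columns grow to the right and rows downward; lengths in m; the calibration is good to about 2 mm. A picture is of the moment at which its call begins: read the wrist's pose just before it. camera_model takes no time and is no camera call; for the wrist camera it gives the pose at the moment of the call.
- robot.hand_in(): hands the job in; it is judged then, once.
The state is a dict: "time": time; "q": joint angles; "joint_velocities": joint speeds; "joint_torque": joint torques, N m; "position": TCP position; "tool_rot": TCP orientation; "ft_force": force on the tool from outside, world axes, zero at the start; "moment": the same for the moment, N m; "grip_width": finger opening in m; "grip_force": force on a finger pad.
Only numpy, scipy, OpenCV 4.12 (cv2) and the standard library are available. Lean on these libraries where they do the work, as an engineer would, in place of code of your own. Each camera call takes 0.05 s, during which the arm holds its last target. There are 200 camera calls.

## Working session

There is one attempt and no reset: what is moved stays moved. The work goes in short steps, Python scripts to look and compute and a tool call to move; the robot and the scene stay as the last step left them, time stands still between calls to the robot, and variables do not carry over. Pictures are saved under pics/ and viewed, at most 10 in all, crops included, and the job is handed in when it is done.

Besides the shell and the picture viewer there is one more tool, called after "Emit:" by a JSON object that holds its "method" and its "body". move_arm: Moves the arm, as the interface text tells. Its arguments: {"type":"object","properties":{"motion":{"type":"string"},"newtons":{"type":"number"}},"required":["motion"]}

```bash
mkdir -p pics; ls; cat > h.py <<'E'
import numpy as np, cv2
from scipy.spatial.transform import Rotation as R
from rig import robot
def att(m):
    a=np.array(m["attitude"],float)
    return a if a.shape==(3,3) else R.from_quat(a).as_matrix()
def pix(m,d,u,v):
    K=np.array(m["mtx"],float);D=np.array(m["D"],float)
    p=cv2.undistortPoints(np.array([[[u,v]]],float),K,D)[0,0]
    z=d[int(round(v)),int(round(u))] if not np.isscalar(d) else d
    return np.array(m["position"])+att(m)@np.array([p[0]*z,p[1]*z,z])
def ray(m,u,v,h):
    o=np.array(m["position"]); r=pix(m,1.0,u,v)-o
    return o+r*(h-o[2])/r[2]
def shot(n,f):
    m=robot.camera_model(n);p,d=robot.camera(n)
    cv2.imwrite(f"pics/{f}.png",p[:,:,::-1]);np.savez(f"{f}.npz",p=p,d=d,**{k:np.array(v) for k,v in m.items()})
    return m,p,d
def load(f):
    z=np.load(f+".npz");return {k:z[k] for k in("mtx","D","position","attitude")},z["p"],z["d"]
E
python3 - <<'E'
from h import *
for n in("scene","side"):
    m,p,d=shot(n,n+"0");print(m)
print(robot.get_obs())
E
```

```text
pics
{'mtx': array([[588.60376547,   0.        , 323.02996863],
       [  0.        , 588.60376547, 238.62442405],
       [  0.        ,   0.        ,   1.        ]]), 'D': array([-0.04194252,  0.        ,  0.        ,  0.        ,  0.        ]), 'position': array([ 1.15532489, -0.45275229,  0.89627324]), 'attitude': array([ 0.8464884 ,  0.40004537, -0.1440459 , -0.3204245 ])}
{'mtx': array([[476.92413114,   0.        , 332.49714356],
       [  0.        , 476.92413114, 233.89021911],
       [  0.        ,   0.        ,   1.        ]]), 'D': array([-0.01994066,  0.        ,  0.        ,  0.        ,  0.        ]), 'position': array([0.07552123, 0.74553991, 0.58053434]), 'attitude': array([-0.27867548,  0.81833744, -0.48021603,  0.14851388])}
{'time': 0.1, 'q': array([-1.52449262e+00,  5.28368014e-01,  1.43375193e+00,  1.96009051e-05,
        1.18138808e+00, -1.78486037e-01]), 'joint_velocities': array([ 0.00085563, -0.00043065, -0.00402866, -0.00170926, -0.00102925,
       -0.00093861]), 'joint_torque': array([ 1.68751544e-04, -4.40984559e+01, -1.77151465e+01,  6.34095026e-02,
        5.33703156e-02, -4.61381546e-05]), 'position': array([ 0.13932644, -0.60862913,  0.22967973]), 'tool_rot': array([ 9.93690305e-01,  1.12154624e-01,  7.22917515e-05, -9.54994478e-04]), 'ft_force': array([-0.22906445,  0.44280223, -0.10012211]), 'moment': array([-0.00790596,  0.02267391, -0.0220375 ]), 'grip_force': 0.0, 'grip_width': 0.08676830135401722}
```

View pics/scene0.png

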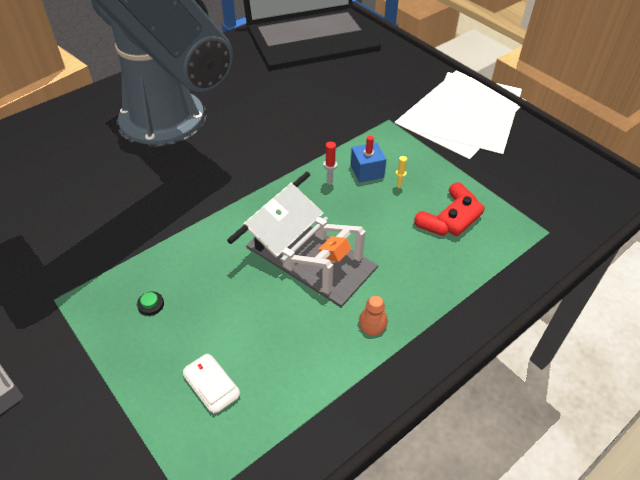

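View pics/side0.png

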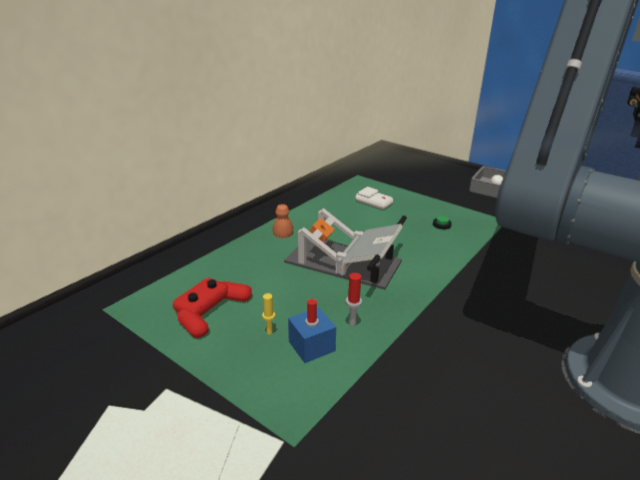

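The scene view shows the stand at (310,245) with the panel partly raised. The small red pin is in the blue holder at (369,155), with a bigger red decoy at (330,163) and a yellow one at (401,172). The green button is at (149,300). The side view shows the same layout.

```bash
python3 - <<'E'
from h import *
m,p,d=load("scene0")
c=p[120:310,215:425,::-1];c=cv2.resize(c,None,fx=3,fy=3,interpolation=cv2.INTER_CUBIC);cv2.imwrite("pics/c1.png",c)
m2,p2,d2=load("side0")
c=p2[180:370,240:450,::-1];c=cv2.resize(c,None,fx=3,fy=3,interpolation=cv2.INTER_CUBIC);cv2.imwrite("pics/c2.png",c)
for n,(mm,dd,l) in {"scene":(m,d,[(149,299),(369,139),(330,145),(278,220),(275,200),(236,235),(303,181),(340,240),(100,300)]),"side":(m2,d2,[(442,222),(312,302),(354,277),(385,250),(403,220),(376,268)])}.items():
    for u,v in l: print(n,u,v,pix(mm,dd,u,v).round(4))
# green button mask
for mm,pp,dd in((m,p,d),(m2,p2,d2)):
    h=cv2.cvtColor(pp,cv2.COLOR_RGB2HSV)
    for name,lo,hi in(("blue",(105,120,40),(125,255,255)),("red",(0,200,60),(5,255,255)),("red2",(175,200,60),(180,255,255)),("btn",(50,200,60),(75,255,255))):
        k=cv2.inRange(h,lo,hi);n,_,s,ce=cv2.connectedComponentsWithStats(k)
        print(name,[(s[i].tolist(),ce[i].round(1).tolist()) for i in range(1,n) if s[i,4]>25][:8])
E
```

```text
scene 149 299 [ 0.4871 -0.2937  0.021 ]
scene 369 139 [0.4731 0.2523 0.1007]
scene 330 145 [0.4436 0.1692 0.1087]
scene 278 220 [ 0.5175 -0.022   0.0723]
scene 275 200 [ 0.4808 -0.0011  0.0845]
scene 236 235 [ 0.5116 -0.1125  0.0883]
scene 303 181 [0.4705 0.0763 0.0815]
scene 340 240 [0.6363 0.0315 0.0814]
scene 100 300 [ 0.4175 -0.3621  0.0021]
side 442 222 [ 0.4777 -0.2767  0.0187]
side 312 302 [0.4649 0.261  0.0982]
side 354 277 [0.4429 0.1731 0.1096]
side 385 250 [0.4669 0.0271 0.0852]
side 403 220 [ 0.5019 -0.1072  0.0859]
side 376 268 [0.4794 0.0351 0.0411]
blue [([222, 0, 25, 31, 425], [230.7, 16.0]), ([352, 0, 46, 26, 312], [386.4, 10.2]), ([351, 143, 35, 39, 949], [367.6, 163.4])]
red []
red2 []
btn []
blue [([470, 0, 95, 170, 8683], [512.1, 73.8]), ([616, 0, 24, 72, 800], [630.6, 47.4]), ([289, 308, 46, 54, 1643], [311.7, 336.2])]
red [([349, 278, 11, 24, 208], [354.0, 289.6]), ([194, 283, 57, 35, 373], [219.1, 300.0]), ([174, 304, 9, 8, 32], [177.9, 308.2]), ([309, 304, 7, 18, 105], [311.6, 312.1]), ([179, 317, 29, 20, 127], [194.8, 329.0])]
red2 []
btn []
```

View pics/c1.png

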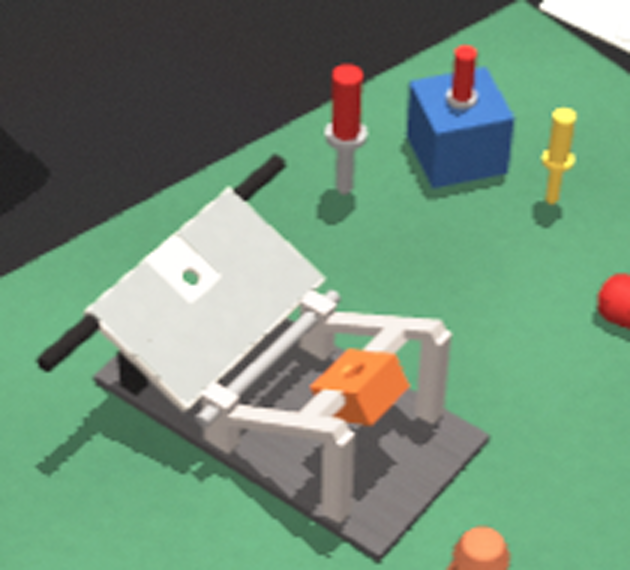

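View pics/c2.png

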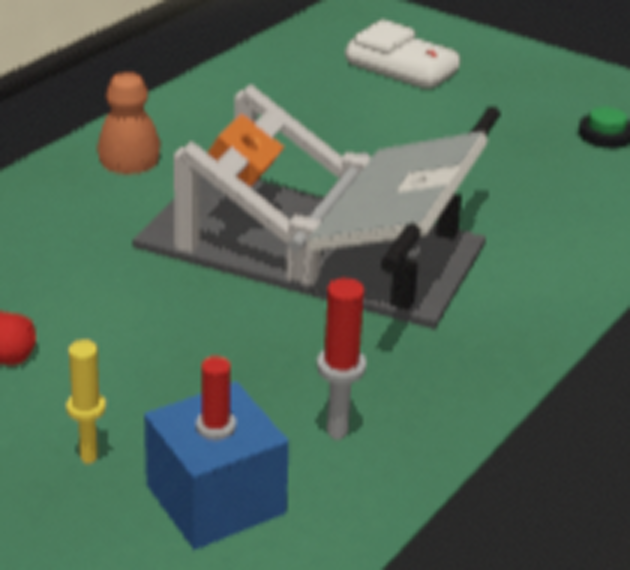

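```bash
cat > fit.py <<'E'
from h import *
from scipy.optimize import least_squares
A=load("scene0");B=load("side0")
def c(x,y,o): return (x/3+o[0],y/3+o[1])
s=(215,120);t=(240,180)
def pan(r,y,n): return lambda th:np.array([-r*np.cos(th)+n*np.sin(th),y,.045+r*np.sin(th)+n*np.cos(th)])
def fix(r,y,n): return lambda th:pan(r,y,n)(np.radians(150))
obs=[(A,pan(.1,.07,.004),c(232,188,s)),(A,pan(.012,.07,.004),c(325,280,s)),(A,pan(.012,-.07,.004),c(188,408,s)),(A,pan(.1,-.07,.004),c(90,313,s)),
(A,pan(.092,.116,0),c(278,164,s)),(A,pan(.092,-.116,0),c(46,360,s)),(A,pan(.072,0,.004),c(190,276,s)),(A,fix(.072,0,.004),c(352,373,s)),
(B,pan(.072,0,.004),c(420,180,t)),(B,pan(.1,-.07,.004),c(484,133,t)),(B,pan(.092,-.116,0),c(493,113,t)),(B,fix(.072,0,.004),c(250,143,t))]
def proj(m,P):
    Rm=att(m).T;rv,_=cv2.Rodrigues(Rm);return cv2.projectPoints(np.array([P]),rv,-Rm@m["position"],m["mtx"],m["D"])[0][0,0]
def W(q,P): 
    cc,ss=np.cos(q[2]),np.sin(q[2]);return np.array([q[0]+cc*P[0]-ss*P[1],q[1]+ss*P[0]+cc*P[1],P[2]])
f=lambda q:np.concatenate([proj(o[0][0],W(q,o[1](q[3])))-o[2] for o in obs])
if __name__=="__main__":
    r=least_squares(f,[.57,0,-.2,.5],loss="soft_l1");print(r.x,np.degrees(r.x[2:]));print(f(r.x).reshape(-1,2).round(1))
    q=r.x
    for n,P in(("hL",pan(.092,.096,0)(q[3])),("hR",pan(.092,-.096,0)(q[3])),("hLhome",fix(.092,.096,0)(0)),("face home",fix(.072,0,-.004)(0))):print(n,W(q,P).round(4))
    print("pin",ray(A[0],*c(465,50,s),.099),ray(B[0],*c(216,362,t),.099))
    # collar centre at holder top
    print("collar",ray(A[0],*c(462,96,s),.059),ray(B[0],*c(216,424,t),.059))
    for (m,p,d),(u0,v0) in((A,(149,300)),(B,(442,222))):
        w=p[v0-20:v0+20,u0-25:u0+25].astype(int);k=(w[...,1]>w[...,0]+70)&(w[...,1]>95)
        h=cv2.cvtColor(p,cv2.COLOR_RGB2HSV)[v0,u0];print(h,k.sum())
        pts=np.array([pix(m,d,u0-25+x,v0-20+y) for y,x in np.argwhere(k)])
        if len(pts):
            pts=pts[pts[:,2]>.012];print(len(pts),pts.min(0).round(4),pts.max(0).round(4),pts.mean(0).round(4))
            print("btn ray",[ (x,y) for y,x in [np.argwhere(k).mean(0).round(1)+[v0-20,u0-25]]])
E
python3 fit.py
```

```text
[0.56851747 0.00322447 0.2176113  0.39223181] [12.46820915 22.47322727]
[[-0.8  0.1]
 [ 0.3 -0.5]
 [-0.4 -0.3]
 [-1.6 -1.1]
 [ 0.7 -0.5]
 [-1.4  1.7]
 [ 0.3  0.2]
 [-0.1 -0.8]
 [-1.5  0.3]
 [-0.6 -0.1]
 [-0.3  0. ]
 [-0.5 -1.3]]
hL [0.4648 0.0786 0.0802]
hR [ 0.5062 -0.1089  0.0802]
hLhome [0.6256 0.1142 0.091 ]
face home [0.6274 0.0163 0.0845]
pin [0.4672135  0.26081022 0.099     ] [0.46644011 0.2590849  0.099     ]
collar [0.46980666 0.25936633 0.059     ] [0.46372095 0.26225566 0.059     ]
[ 66 140 218] 188
185 [ 0.4697 -0.4528  0.0168] [ 1.1553 -0.2797  0.8963] [ 0.4931 -0.2961  0.0308]
btn ray [(np.float64(148.3), np.float64(298.6))]
[ 67 154 106] 56
56 [ 0.0755 -0.3048  0.0184] [0.4986 0.7455 0.5805] [ 0.4691 -0.2538  0.0412]
btn ray [(np.float64(442.5), np.float64(218.4))]
```

```bash
cat >> h.py <<'E'
Q=np.array([.5685,.0032,.2176])
def S(x,y,z):  # stand frame to world
    c,s=np.cos(Q[2]),np.sin(Q[2]);return np.array([Q[0]+c*x-s*y,Q[1]+s*x+c*y,z])
def go(P,yaw=None,cmd=None):
    o=robot.get_obs();M=R.from_quat(o["tool_rot"]).as_matrix()
    p=np.array(cmd) if cmd is not None else o["position"]
    s=M.T@(np.array(P)-p)/.2;y=np.arctan2(M[1,0],M[0,0])
    t=0 if yaw is None else -((yaw-y+np.pi)%(2*np.pi)-np.pi)/np.pi
    return s.round(4),round(t,4)
def st():
    o=robot.get_obs();M=R.from_quat(o["tool_rot"]).as_matrix()
    print("t",round(o["time"],2),"p",o["position"].round(4),"yaw",round(np.arctan2(M[1,0],M[0,0]),4),"tz",M[:,2].round(3),"F",o["ft_force"].round(1),"g",round(o["grip_width"],4),o["grip_force"],"q",o["q"].round(2))
E
python3 - <<'E'
from h import *
st();h=S(-.092*np.cos(.3922),-.096,.08);print(h)
print(go([h[0],h[1],.22],Q[2]+np.pi/2),go([h[0],h[1],.069]))
E
```

```text
t 0.1 p [ 0.1393 -0.6086  0.2297] yaw 0.2248 tz [-0.     0.002 -1.   ] F [-0.2  0.4 -0.1] g 0.0868 0.0 q [-1.52  0.53  1.43  0.    1.18 -0.18]
[ 0.50621544 -0.10888967  0.08      ]
(array([ 2.3452, -2.0269,  0.0531]), np.float64(-0.4977)) (array([ 2.345 , -2.0254,  0.8081]), 0)
```

Emit:
{"method": "move_arm", "body": {"motion": "1 1 -0.86 0 0;1 1 -0.86 0 0;1 1 -0.86 0 0;1 1 -0.86 0 0;1 1 -0.86 0 0;1 1 -0.86 0 0;1 1 -0.86 0 0;1 1 -0.86 0 0"}}

```text
time: 0.77
position: [0.2973, -0.3931, 0.2303]
tool_rot: [0.993, 0.114, -0.0, -0.001]
ft_force: [0.7, -0.1, 0.5]
grip_width: 0.0871
grip_force: 0.0
```

Emit:
{"method": "move_arm", "body": {"motion": "0.5 1 -0.86 0 0;0.5 1 -0.86 0 -0.1;0.5 1 -0.86 0 -0.15;0.5 1 -0.86 0 -0.2;0.5 1 -0.86 0 -0.25;0.5 1 -0.86 0 -0.3;0.5 1 -0.86 0 -0.35;0.5 1 -0.86 0 -0.4;0.5 1 -0.86 0 -0.45;0.5 1 -0.86 0 -0.5;0.5 1 -0.86 0 -0.5;0.5 1 -0.86 0 -0.5"}}

```text
time: 1.77
position: [0.4529, -0.1864, 0.2304]
tool_rot: [0.695, 0.719, -0.0, 0.0]
ft_force: [-0.3, -0.0, 0.0]
grip_width: 0.0651
grip_force: 0.0
```

```bash
python3 - <<'E'
from h import *
st();h=S(-.092*np.cos(.3922),-.096,.08)
print(go([h[0],h[1],.18],Q[2]+np.pi/2))
E
```

```text
t 1.77 p [ 0.4529 -0.1864  0.2304] yaw 1.6052 tz [ 0.    -0.001 -1.   ] F [-0.3 -0.   0. ] g 0.0651 0.0 q [-0.62  0.35  1.76 -0.    1.03 -0.65]
(array([0.3783, 0.2795, 0.2516]), np.float64(-0.0583))
```

Emit:
{"method": "move_arm", "body": {"motion": "0.5 0.38 0.28 0 -0.03;0.5 0.38 0.28 0 -0.0583;0.5 0.38 0.28 0 -0.0583;0.5 0.38 0.28 0 -0.0583"}}

```text
time: 2.1
position: [0.5081, -0.1066, 0.2304]
tool_rot: [0.627, 0.779, 0.0, 0.001]
ft_force: [-0.2, 0.6, 0.6]
grip_width: 0.065
grip_force: 0.0
```

```bash
python3 - <<'E'
from h import *
st();m,p,d=shot("wrist","w1");st();print(m["position"],att(m)[:,2])
h=S(-.092*np.cos(.3922),-.096,.08)
print(go([h[0],h[1],.069],Q[2]+np.pi/2))
E
```

```text
t 2.1 p [ 0.5081 -0.1066  0.2304] yaw 1.7852 tz [ 0.001 -0.    -1.   ] F [-0.2  0.6  0.6] g 0.065 0.0 q [-0.42  0.39  1.7   0.    1.06 -0.64]
t 2.15 p [ 0.507  -0.1076  0.2303] yaw 1.7844 tz [-0.    -0.001 -1.   ] F [-0.3 -1.1 -0.2] g 0.0652 0.0 q [-0.42  0.38  1.7  -0.    1.06 -0.64]
[ 0.490638   -0.02659908  0.38497114] [ 0.0636098  -0.29217031 -0.95424855]
(array([-0.0049, -0.0051,  0.8064]), np.float64(-0.0013))
```

View pics/w1.png

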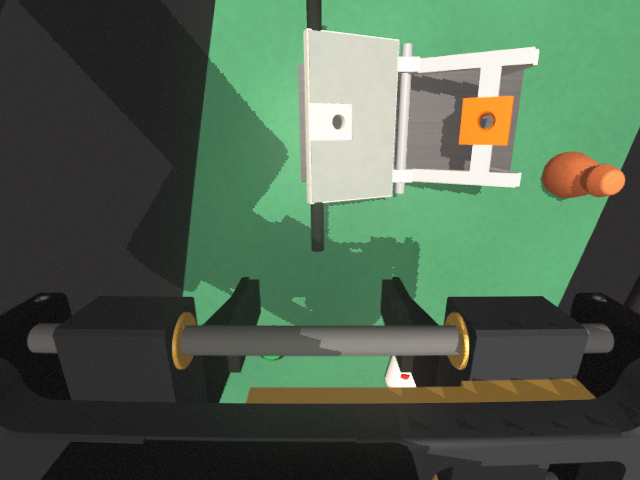

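The wrist view shows the right handle from (317,203) to (317,250), the panel hole at (338,121) and the socket hole at (487,120). I'll check these against the fit.

```bash
python3 - <<'E'
from fit import *
C=load("w1");m,p,d=C
ob=obs+[(C,pan(.072,0,.004),(338,121.5)),(C,pan(.1,.07,.004),(306.5,29.5)),(C,pan(.012,.07,.004),(399,40)),(C,pan(.012,-.07,.004),(393,195.5)),(C,pan(.1,-.07,.004),(309,203)),(C,fix(.072,0,.004),(487.5,120)),(C,pan(.092,-.116,0),(317.5,250))]
C0=ob[len(obs):]
for nm,oo in(("all",ob),("wrist",C0)):
    f=lambda q:np.concatenate([proj(o[0][0],W(q,o[1](q[3])))-o[2] for o in oo])
    r=least_squares(f,[.57,0,.2,.4],loss="soft_l1");print(nm,r.x.round(4),np.abs(f(r.x)).mean().round(2));print(f(r.x)[-14:].reshape(-1,2).round(1).tolist())
    q=r.x
    for n,P in(("hR",pan(.092,-.096,0)(q[3])),("face home",fix(.072,0,-.004)(0))):print(n,W(q,P).round(4))
print("figurine",ray(m,603,180,.075))
E
```

```text
all [0.5677 0.0028 0.2274 0.3838] 0.68
[[0.6, 0.1], [0.1, -0.3], [0.9, -0.6], [-0.2, -0.0], [1.4, -0.1], [-1.4, 0.5], [0.3, -1.5]]
hR [ 0.5062 -0.11    0.0794]
face home [0.6265 0.0164 0.0845]
wrist [0.5675 0.0027 0.2288 0.3783] 0.54
[[0.2, 0.3], [-0.5, 0.2], [0.6, -0.5], [-0.3, 0.1], [1.2, 0.1], [-1.6, 0.4], [0.2, -1.5]]
hR [ 0.5061 -0.1102  0.079 ]
face home [0.6263 0.0164 0.0845]
figurine [ 0.7605365  -0.00703783  0.075     ]
```

```bash
sed -i 's/^Q=.*/Q=np.array([.5676,.0028,.228])/' h.py; python3 - <<'E'
from h import *
h=S(-.092*np.cos(.382),-.096,.0793)
print(go([h[0],h[1],.068],Q[2]+np.pi/2))
E
```

```text
(array([-0.0103, -0.0067,  0.8114]), np.float64(-0.0046))
```

Emit:
{"method": "move_arm", "body": {"motion": "0.5 -0.01 -0.007 0.2 -0.005;0.5 -0.01 -0.007 0.4 -0.005;0.5 -0.01 -0.007 0.6 -0.005;0.5 -0.01 -0.007 0.75 -0.005;0.5 -0.01 -0.007 0.81 -0.005;0.5 -0.01 -0.007 0.81 -0.005;-1 -0.01 -0.007 0.81 -0.005;-1 -0.01 -0.007 0.81 -0.005;-1 -0.01 -0.007 0.81 -0.005;-1 -0.01 -0.007 0.81 -0.005;-1 -0.01 -0.007 0.81 -0.005;-1 -0.01 -0.007 0.81 -0.005", "newtons": 15}}

```text
time: 3.15
position: [0.5059, -0.1096, 0.0694]
tool_rot: [0.622, 0.783, 0.0, 0.001]
ft_force: [-1.0, -0.4, -0.3]
grip_width: 0.0332
grip_force: 0.0
```

```bash
python3 - <<'E'
from h import *
st()
o=robot.get_obs();c,s=np.cos(Q[2]),np.sin(Q[2]);v=o["position"][:2]-Q[:2];print("stand xy",c*v[0]+s*v[1],-s*v[0]+c*v[1])
th=np.linspace(.382,2.618,37)
for k in range(0,36,12):
    t0=th[k];print(";".join("-1 0 %.3f %.3f 0"%(.092*(-np.cos(t)+np.cos(t0))/.2,-.092*(np.sin(t)-np.sin(t0))/.2) for t in th[k+1:k+13]))
E
```

```text
t 3.15 p [ 0.5059 -0.1096  0.0694] yaw 1.7989 tz [ 0.002 -0.001 -1.   ] F [-1.  -0.4 -0.3] g 0.0332 0.0 q [-0.43  0.64  1.83 -0.    0.67 -0.66]
stand xy -0.08551189333697137 -0.09550544449391923
-1 0 0.011 -0.026 0;-1 0 0.025 -0.052 0;-1 0 0.039 -0.076 0;-1 0 0.055 -0.100 0;-1 0 0.073 -0.122 0;-1 0 0.092 -0.144 0;-1 0 0.112 -0.164 0;-1 0 0.133 -0.183 0;-1 0 0.156 -0.200 0;-1 0 0.180 -0.216 0;-1 0 0.204 -0.231 0;-1 0 0.229 -0.244 0
-1 0 0.026 -0.011 0;-1 0 0.053 -0.021 0;-1 0 0.080 -0.029 0;-1 0 0.108 -0.036 0;-1 0 0.136 -0.040 0;-1 0 0.165 -0.043 0;-1 0 0.193 -0.044 0;-1 0 0.222 -0.044 0;-1 0 0.250 -0.041 0;-1 0 0.279 -0.037 0;-1 0 0.307 -0.031 0;-1 0 0.334 -0.024 0
-1 0 0.027 0.009 0;-1 0 0.053 0.020 0;-1 0 0.079 0.033 0;-1 0 0.104 0.047 0;-1 0 0.128 0.063 0;-1 0 0.151 0.080 0;-1 0 0.172 0.098 0;-1 0 0.193 0.118 0;-1 0 0.212 0.139 0;-1 0 0.230 0.162 0;-1 0 0.247 0.185 0;-1 0 0.262 0.209 0
```

Emit:
{"method": "move_arm", "body": {"motion": "-1 0 0 0 0;-1 0 0 0 0;-1 0 0 0 0;-1 0 0 0 0;-1 0 0 0 0;-1 0 0 0 0;-1 0 0 0 0", "newtons": 15}}

```text
time: 3.73
position: [0.5057, -0.1093, 0.0686]
tool_rot: [0.622, 0.783, 0.0, 0.0]
ft_force: [1.3, 1.1, 0.6]
grip_width: 0.0111
grip_force: 15.0
```

Emit:
{"method": "move_arm", "body": {"motion": "-1 0 0.011 -0.026 0;-1 0 0.025 -0.052 0;-1 0 0.039 -0.076 0;-1 0 0.055 -0.100 0;-1 0 0.073 -0.122 0;-1 0 0.092 -0.144 0;-1 0 0.112 -0.164 0;-1 0 0.133 -0.183 0;-1 0 0.156 -0.200 0;-1 0 0.180 -0.216 0;-1 0 0.204 -0.231 0;-1 0 0.229 -0.244 0"}}

```text
time: 4.73
position: [0.5495, -0.0992, 0.1172]
tool_rot: [0.622, 0.783, -0.001, -0.001]
ft_force: [1.4, -2.3, -11.2]
grip_width: 0.0113
grip_force: 15.0
```

```bash
python3 - <<'E'
from h import *
st()
o=robot.get_obs();c,s=np.cos(Q[2]),np.sin(Q[2]);v=o["position"][:2]-Q[:2];x=c*v[0]+s*v[1];z=o["position"][2]+.011-.045;print("stand xyz",x,-s*v[0]+c*v[1],z,np.hypot(x,z),np.arctan2(z,-x))
E
```

```text
t 4.73 p [ 0.5495 -0.0992  0.1172] yaw 1.7991 tz [-0.002 -0.    -1.   ] F [  1.4  -2.3 -11.2] g 0.0113 14.997742474079132 q [-0.38  0.6   1.7  -0.    0.85 -0.61]
stand xyz -0.040693495083063025 -0.09526073361042212 0.08323533226117284 0.09265031612845752 1.1160705943180202
```

Gripped (11 mm) and following the arc. Continuing.

Emit:
{"method": "move_arm", "body": {"motion": "-1 0 0.026 -0.011 0;-1 0 0.053 -0.021 0;-1 0 0.080 -0.029 0;-1 0 0.108 -0.036 0;-1 0 0.136 -0.040 0;-1 0 0.165 -0.043 0;-1 0 0.193 -0.044 0;-1 0 0.222 -0.044 0;-1 0 0.250 -0.041 0;-1 0 0.279 -0.037 0;-1 0 0.307 -0.031 0;-1 0 0.334 -0.024 0"}}

```text
time: 5.73
position: [0.6159, -0.0839, 0.122]
tool_rot: [0.622, 0.783, 0.0, 0.0]
ft_force: [-2.0, -2.9, 2.3]
grip_width: 0.0114
grip_force: 15.0
```

Emit:
{"method": "move_arm", "body": {"motion": "-1 0 0.027 0.009 0;-1 0 0.053 0.020 0;-1 0 0.079 0.033 0;-1 0 0.104 0.047 0;-1 0 0.128 0.063 0;-1 0 0.151 0.080 0;-1 0 0.172 0.098 0;-1 0 0.193 0.118 0;-1 0 0.212 0.139 0;-1 0 0.230 0.162 0;-1 0 0.247 0.185 0;-1 0 0.262 0.209 0"}}

```text
time: 6.73
position: [0.6656, -0.0722, 0.0803]
tool_rot: [0.622, 0.783, -0.001, -0.001]
ft_force: [-13.2, -4.2, 21.6]
grip_width: 0.0115
grip_force: 15.0
```

```bash
python3 - <<'E'
from h import *
st()
o=robot.get_obs();c,s=np.cos(Q[2]),np.sin(Q[2]);v=o["position"][:2]-Q[:2];x=c*v[0]+s*v[1];z=o["position"][2]+.011-.045;print("stand xyz",x,-s*v[0]+c*v[1],z,np.hypot(x,z),np.arctan2(z,-x))
E
```

```text
t 6.73 p [ 0.6656 -0.0722  0.0803] yaw 1.7992 tz [-0.002 -0.    -1.   ] F [-13.2  -4.2  21.6] g 0.0115 15.003956258296967 q [-0.27  0.77  1.42 -0.    0.95 -0.5 ]
stand xyz 0.0785148398212239 -0.09517115765049428 0.04627740636655801 0.09113823792551615 2.6089965492506497
```

Emit:
{"method": "move_arm", "body": {"motion": "-1 0 0.004 0.006 0;-1 0 0.007 0.012 0;-1 0 0.007 0.012 0;-1 0 0.007 0.012 0"}}

```text
time: 7.07
position: [0.6655, -0.0722, 0.0798]
tool_rot: [0.622, 0.783, -0.002, -0.002]
ft_force: [-9.8, -3.7, 13.9]
grip_width: 0.0116
grip_force: 15.0
```

```bash
python3 - <<'E'
from h import *
st()
o=robot.get_obs();c,s=np.cos(Q[2]),np.sin(Q[2]);v=o["position"][:2]-Q[:2];x=c*v[0]+s*v[1];z=o["position"][2]+.011-.045;print("stand xyz",x,-s*v[0]+c*v[1],z,np.hypot(x,z),np.arctan2(z,-x))
E
```

```text
t 7.07 p [ 0.6655 -0.0722  0.0798] yaw 1.7993 tz [-0.005 -0.001 -1.   ] F [-9.8 -3.7 13.9] g 0.0116 14.999638795852661 q [-0.27  0.77  1.42 -0.    0.96 -0.5 ]
stand xyz 0.07843303115522343 -0.09515766978023331 0.04580001336762428 0.09082610638286116 2.6130673065430514
```

Emit:
{"method": "move_arm", "body": {"motion": "-1 0 0.004 0.008 0;-1 0 0.009 0.016 0;-1 0 0.009 0.016 0;-1 0 0.009 0.016 0", "newtons": 30}}

```text
time: 7.4
position: [0.6656, -0.0722, 0.0795]
tool_rot: [0.622, 0.783, -0.003, -0.003]
ft_force: [-17.1, -4.4, 29.5]
grip_width: 0.0109
grip_force: 30.0
```

```bash
python3 - <<'E'
from h import *
st()
o=robot.get_obs();c,s=np.cos(Q[2]),np.sin(Q[2]);v=o["position"][:2]-Q[:2];x=c*v[0]+s*v[1];z=o["position"][2]+.011-.045;print("stand xyz",x,-s*v[0]+c*v[1],z,np.hypot(x,z),np.arctan2(z,-x))
E
```

```text
t 7.4 p [ 0.6656 -0.0722  0.0795] yaw 1.8 tz [-0.008 -0.001 -1.   ] F [-17.1  -4.4  29.5] g 0.0109 30.02755655845249 q [-0.27  0.77  1.42 -0.    0.96 -0.5 ]
stand xyz 0.07850533190151779 -0.09518994193356786 0.045547921399744895 0.09076177764237986 2.615867528977178
```

Emit:
{"method": "move_arm", "body": {"motion": "0.3 0 -0.006 -0.016 0;0.3 0 -0.006 -0.016 0;0.3 0 -0.006 -0.016 0;0.3 0 -0.006 -0.016 0;0.3 0 -0.006 -0.016 0;0.3 0 -0.006 -0.016 0;0.3 0 -0.006 -0.2 0;0.3 0 -0.006 -0.4 0;0.3 0 -0.006 -0.6 0;0.3 0 -0.006 -0.75 0;0.3 0 -0.006 -0.8 0;0.3 0 -0.006 -0.8 0"}}

```text
time: 8.4
position: [0.6703, -0.0719, 0.2383]
tool_rot: [0.622, 0.783, 0.002, 0.003]
ft_force: [0.3, -0.2, 0.8]
grip_width: 0.0564
grip_force: 0.0
```

```bash
python3 - <<'E'
from h import *
st();m,p,d=shot("wrist","w2");st()
E
```

```text
t 8.4 p [ 0.6703 -0.0719  0.2383] yaw 1.7989 tz [ 0.008 -0.002 -1.   ] F [ 0.3 -0.2  0.8] g 0.0564 0.0 q [-0.27  0.59  1.3   0.    1.25 -0.5 ]
t 8.45 p [ 0.6686 -0.0716  0.2354] yaw 1.7989 tz [ 0.002 -0.    -1.   ] F [ 0.   0.3 -0.6] g 0.0564 0.0 q [-0.27  0.59  1.3   0.    1.25 -0.5 ]
```

View pics/w2.png

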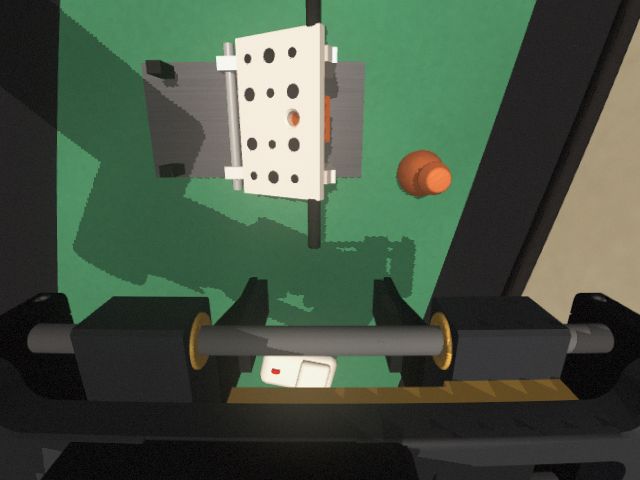

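The panel is over with its dotted face up and its hole at (293,118). The arm was still settling, so I'll reshoot for an accurate pose and fit the panel plane from depth.

```bash
python3 - <<'E'
from fit import *
import h
m,p,d=shot("wrist","w3"); st()
g=[(u,v) for u in range(255,310,3) for v in range(50,185,3) if abs(u-293)>14 or abs(v-118)>14]
X=np.array([pix(m,d,u,v) for u,v in g if d[v,u]>0]);c=X.mean(0);n=np.linalg.svd(X-c)[2][2];n*=np.sign(n[2])
r=np.abs((X-c)@n);k=r<.003;c=X[k].mean(0);n=np.linalg.svd(X[k]-c)[2][2];n*=np.sign(n[2])
print("tilt",np.degrees(np.arccos(n[2])),"az",np.arctan2(-n[1],-n[0]),"n",n,"c",c,k.mean(),r[k].mean())
x=(c[:2]-h.Q[:2])@[np.cos(h.Q[2]),np.sin(h.Q[2])];print("height err at c",c[2]-(.045+np.tan(np.pi/6)*x+.004/np.cos(np.pi/6)))
w=p[100:136,275:312][:,:,::-1]
cv2.imwrite("pics/c3.png",np.hstack([cv2.resize(w,None,fx=10,fy=10,interpolation=cv2.INTER_CUBIC),cv2.resize(p[20:205,225:335][:,:,::-1],None,fx=2,fy=2)[:360]]))
E
```

```text
t 8.5 p [ 0.6674 -0.0713  0.2334] yaw 1.7987 tz [-0.002  0.001 -1.   ] F [ 0.1 -0.1 -0.8] g 0.0564 0.0 q [-0.27  0.59  1.3   0.    1.25 -0.5 ]
tilt 29.846573374074964 az 0.22753948532844226 n [-0.48485118 -0.11226702  0.8673612 ] c [0.61237305 0.0152298  0.07772736] 1.0 0.0005184051043557144
height err at c 0.0013057410831278232
```

View pics/c3.png

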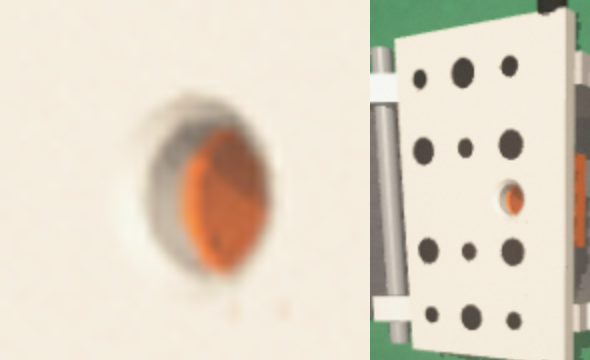

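```bash
python3 - <<'E'
from fit import *
import h
m,p,d=load("w3")
n=np.array([-.4849,-.1123,.8674]);c=np.array([.61237,.01523,.07773])
o=m["position"]
for u,v in((294.3,118.7),(295,118.7)):
    r=pix(m,1.0,u,v)-o; P=o+r*((c-o)@n)/(r@n);print("hole",P)
q=np.array([*h.Q,0]);print("model face hole",W(q,fix(.072,0,-.004)(0)))
st();print(go([.4668,.260,.25],h.Q[2]+np.pi*0),go([.4668,.260,.25],h.Q[2]+np.pi))
E
```

```text
hole [0.6254737  0.01652936 0.08522355]
hole [0.62609061 0.01665407 0.08558456]
model face hole [0.6263919  0.01644176 0.0844641 ]
t 8.5 p [ 0.6674 -0.0713  0.2334] yaw 1.7987 tz [-0.002  0.001 -1.   ] F [ 0.1 -0.1 -0.8] g 0.0564 0.0 q [-0.27  0.59  1.3   0.    1.25 -0.5 ]
(array([ 1.8404, -0.6028, -0.08  ]), np.float64(0.5)) (array([ 1.8404, -0.6028, -0.08  ]), np.float64(-0.5))
```

Emit:
{"method": "move_arm", "body": {"motion": "0.3 0.92 -0.3 -0.06 0;0.3 0.92 -0.3 -0.06 0;0.3 0.92 -0.3 -0.06 0.1;0.3 0.92 -0.3 -0.06 0.15;0.3 0.92 -0.3 -0.06 0.2;0.3 0.92 -0.3 -0.06 0.25;0.3 0.92 -0.3 -0.06 0.3;0.3 0.92 -0.3 -0.06 0.35;0.3 0.92 -0.3 -0.06 0.4;0.3 0.92 -0.3 -0.06 0.45;0.3 0.92 -0.3 -0.06 0.5;0.3 0.92 -0.3 -0.06 0.5"}}

```text
time: 9.5
position: [0.5662, 0.0941, 0.2434]
tool_rot: [0.963, 0.268, -0.003, -0.001]
ft_force: [0.3, -0.5, 0.2]
grip_width: 0.057
grip_force: 0.0
```

```bash
python3 - <<'E'
from h import *
st();print(go([.4668,.260,.23],Q[2]))
E
```

```text
t 9.5 p [0.5662 0.0941 0.2434] yaw 0.5425 tz [-0.007  0.    -1.   ] F [ 0.3 -0.5  0.2] g 0.057 0.0 q [-0.03  0.45  1.54  0.    1.16  1.  ]
(array([ 0.0027, -0.9667,  0.0704]), np.float64(0.1001))
```

Emit:
{"method": "move_arm", "body": {"motion": "0.3 0 -0.967 0.06 0.03;0.3 0 -0.967 0.06 0.07;0.3 0 -0.967 0.06 0.1;0.3 0 -0.967 0.06 0.1;0.3 0 -0.967 0.06 0.1;0.3 0 -0.967 0.06 0.1;0.3 0 -0.967 0.06 0.1;0.3 0 -0.967 0.06 0.1"}}

```text
time: 10.17
position: [0.4666, 0.2586, 0.2329]
tool_rot: [0.993, 0.117, -0.002, 0.001]
ft_force: [-0.7, -0.2, -0.2]
grip_width: 0.057
grip_force: 0.0
```

```bash
python3 - <<'E'
from h import *
st();shot("wrist","w4");m,p,d=shot("wrist","w5");st();print(go([.4668,.260,.23],Q[2]))
cv2.imwrite("pics/c5.png",cv2.resize(p[60:340,180:460,::-1],None,fx=2.1,fy=2.1,interpolation=cv2.INTER_CUBIC))
E
```

```text
t 10.17 p [0.4666 0.2586 0.2329] yaw 0.235 tz [-0.003 -0.001 -1.   ] F [-0.7 -0.2 -0.2] g 0.057 0.0 q [ 0.3   0.4   1.66 -0.    1.09  1.63]
t 10.27 p [0.4676 0.258  0.2337] yaw 0.233 tz [-0.001 -0.001 -1.   ] F [ 1.1 -0.4  0. ] g 0.0562 0.0 q [ 0.29  0.4   1.66 -0.    1.09  1.63]
(array([-0.0018, -0.0107,  0.0187]), np.float64(0.0016))
```

View pics/c5.png

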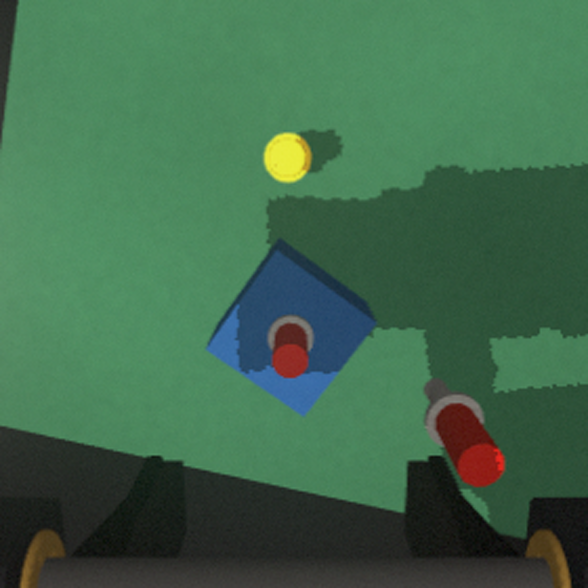

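```bash
python3 - <<'E'
from h import *
m,p,d=load("w5")
T=ray(m,318.1,231.9,.099);Cc=ray(m,318.3,221.0,.059);print("top",T,"collar",Cc)
g=(T+Cc)/2;st();print(go([g[0],g[1],.075],Q[2]))
E
```

```text
top [0.46575734 0.25909626 0.099     ] collar [0.46564525 0.25907037 0.059     ]
t 10.27 p [0.4676 0.258  0.2337] yaw 0.233 tz [-0.001 -0.001 -1.   ] F [ 1.1 -0.4  0. ] g 0.0562 0.0 q [ 0.29  0.4   1.66 -0.    1.09  1.63]
(array([-0.0069, -0.0078,  0.7937]), np.float64(0.0016))
```

Emit:
{"method": "move_arm", "body": {"motion": "0.3 -0.007 -0.008 0.2 0.0016;0.3 -0.007 -0.008 0.4 0.0016;0.3 -0.007 -0.008 0.6 0.0016;0.3 -0.007 -0.008 0.75 0.0016;0.3 -0.007 -0.008 0.794 0.0016;-1 -0.007 -0.008 0.794 0.0016;-1 -0.007 -0.008 0.794 0.0016;-1 -0.007 -0.008 0.794 0.0016;-1 -0.007 -0.008 0.794 0.0016;-1 -0.007 -0.008 0.794 0.0016;-1 -0.007 -0.008 0.794 0.0016;-1 -0.007 -0.008 0.794 0.0016", "newtons": 15}}

```text
time: 11.27
position: [0.4659, 0.2605, 0.0769]
tool_rot: [0.993, 0.115, 0.001, -0.0]
ft_force: [-0.6, -0.0, 1.1]
grip_width: 0.018
grip_force: 0.0
```

Emit:
{"method": "move_arm", "body": {"motion": "-1 0 0 0 0;-1 0 0 0 0;-1 0 0 0 0;-1 0 0 0 0"}}

```text
time: 11.6
position: [0.4659, 0.2605, 0.0767]
tool_rot: [0.993, 0.115, 0.001, -0.0]
ft_force: [-0.6, -0.3, 5.9]
grip_width: 0.0152
grip_force: 15.0
```

```bash
python3 - <<'E'
from h import *
st();print(go([.4657,.2591,.1105],Q[2]))
for a in np.radians(np.linspace(0,32,9)): print("-1 %.4f 0 %.4f 0"%(-.071*np.sin(a)/.2,.071*(1-np.cos(a))/.2))
E
```

```text
t 11.6 p [0.4659 0.2605 0.0767] yaw 0.2295 tz [ 0.001  0.    -1.   ] F [-0.6 -0.3  5.9] g 0.0152 14.994246480055153 q [0.3  0.64 1.79 0.   0.71 1.64]
(array([-0.0023,  0.0064, -0.1691]), np.float64(0.0005))
-1 -0.0000 0 0.0000 0
-1 -0.0248 0 0.0009 0
-1 -0.0494 0 0.0035 0
-1 -0.0738 0 0.0078 0
-1 -0.0979 0 0.0138 0
-1 -0.1214 0 0.0214 0
-1 -0.1444 0 0.0307 0
-1 -0.1667 0 0.0416 0
-1 -0.1881 0 0.0539 0
```

Emit:
{"method": "move_arm", "body": {"motion": "-1 0 0 -0.05 0;-1 0 0 -0.1 0;-1 0 0 -0.14 0;-1 0 0 -0.165 0;-1 0 0 -0.17 0;-1 0 0 -0.17 0;-1 0 0 -0.17 0"}}

```text
time: 12.18
position: [0.4652, 0.2602, 0.11]
tool_rot: [0.993, 0.115, -0.0, 0.0]
ft_force: [0.1, -0.4, -0.9]
grip_width: 0.0159
grip_force: 15.0
```

```bash
python3 - <<'E'
from h import *
st()
m,p,d=shot("side","s2")
u,v=312,290
cv2.imwrite("pics/c6.png",cv2.resize(p[220:370,230:400,::-1],None,fx=3.5,fy=3.5,interpolation=cv2.INTER_CUBIC))
E
```

```text
t 12.18 p [0.4652 0.2602 0.11  ] yaw 0.2295 tz [-0. -0. -1.] F [ 0.1 -0.4 -0.9] g 0.0159 14.993787270504981 q [0.3  0.58 1.77 0.   0.79 1.64]
```

View pics/c6.png

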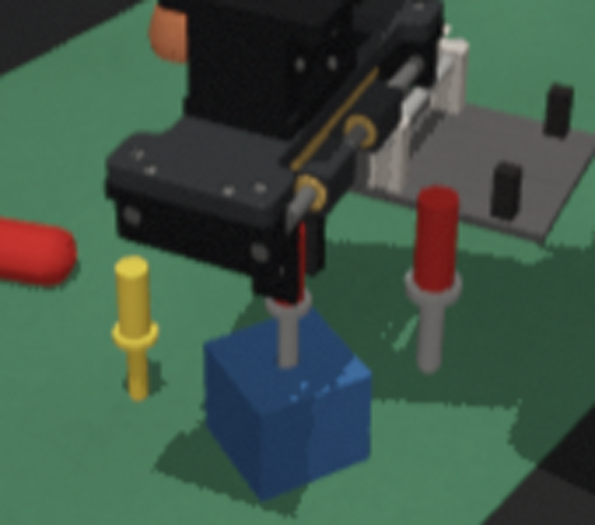

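```bash
python3 - <<'E'
import numpy as np
d=66
print(";".join("-1 %.3f 0 %.3f 0"%((-5.75-d*np.sin(a)+5*np.cos(a))/200,-(d*np.cos(a)+5*np.sin(a)-d)/200) for a in np.radians([0,4,8,12,16,20,23,26,29,31,31,31])))
E
```

```text
-1 -0.004 0 -0.000 0;-1 -0.027 0 -0.001 0;-1 -0.050 0 -0.000 0;-1 -0.073 0 0.002 0;-1 -0.096 0 0.006 0;-1 -0.118 0 0.011 0;-1 -0.135 0 0.016 0;-1 -0.151 0 0.022 0;-1 -0.167 0 0.029 0;-1 -0.177 0 0.034 0;-1 -0.177 0 0.034 0;-1 -0.177 0 0.034 0
```

Emit:
{"method": "move_arm", "body": {"motion": "-1 -0.004 0 0 0;-1 -0.027 0 -0.001 0;-1 -0.050 0 0 0;-1 -0.073 0 0.002 0;-1 -0.096 0 0.006 0;-1 -0.118 0 0.011 0;-1 -0.135 0 0.016 0;-1 -0.151 0 0.022 0;-1 -0.167 0 0.029 0;-1 -0.177 0 0.034 0;-1 -0.177 0 0.034 0;-1 -0.177 0 0.034 0"}}

```text
time: 13.23
position: [0.4305, 0.2521, 0.103]
tool_rot: [0.993, 0.114, -0.001, 0.0]
ft_force: [1.3, -0.2, 0.9]
grip_width: 0.0157
grip_force: 15.0
```

```bash
python3 - <<'E'
from h import *
st()
E
```

```text
t 13.23 p [0.4305 0.2521 0.103 ] yaw 0.2295 tz [-0.001 -0.    -1.   ] F [ 1.3 -0.2  0.9] g 0.0157 14.998942860402167 q [0.31 0.57 1.86 0.   0.72 1.65]
```

Emit:
{"method": "move_arm", "body": {"motion": "-1 0 0 -0.1 0;-1 0 0 -0.25 0;-1 0 0 -0.4 0;-1 0.1 0.1 -0.5 0;-1 0.2 0.2 -0.5 0;-1 0.2 0.2 -0.5 0;-1 0.2 0.2 -0.5 0;-1 0.2 0.2 -0.5 0"}}

```text
time: 13.9
position: [0.477, 0.222, 0.2021]
tool_rot: [0.993, 0.114, -0.002, 0.0]
ft_force: [-0.6, -0.7, -1.4]
grip_width: 0.0156
grip_force: 15.0
```

```bash
python3 - <<'E'
from fit import proj
from h import *
st();o=robot.get_obs();G=o["position"]+[0,0,.011]
out=[]
for n in("scene","side"):
    m,p,d=shot(n,n+"3");pt=proj(m,G-np.array([0,0,.055]));u,v=pt.astype(int)
    w=p[v-28:v+28,u-28:u+28,::-1].copy()
    big=cv2.resize(w,None,fx=7,fy=7,interpolation=cv2.INTER_CUBIC)
    for s in(0,.042,.0727):
        a=np.radians(30);uu=np.array([-np.sin(a)*np.cos(Q[2]),-np.sin(a)*np.sin(Q[2]),np.cos(a)])
        P=proj(m,G-(.0727-s)*uu);P=((P-[u-28,v-28]+.5)*7).astype(int);cv2.circle(big,tuple(int(x) for x in P),2,(255,0,255),-1);print(n,s,P)
    out.append(big)
cv2.imwrite("pics/c7.png",np.hstack(out))
E
```

```text
t 13.9 p [0.477  0.222  0.2021] yaw 0.2289 tz [-0.005 -0.001 -1.   ] F [-0.6 -0.7 -1.4] g 0.0156 14.999832599423826 q [0.22 0.44 1.71 0.   1.   1.56]
scene 0 [304 275]
scene 0.042 [252 144]
scene 0.0727 [213  45]
side 0 [ 63 195]
side 0.042 [142  83]
side 0.0727 [204  -2]
```

View pics/c7.png

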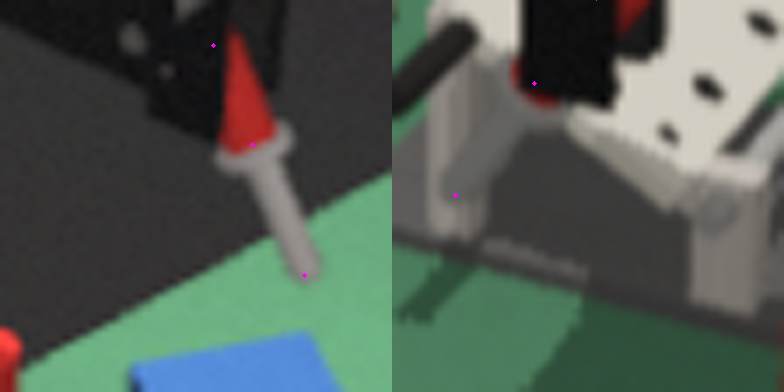

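The overlaid prediction (magenta) matches the pin: the tip is at (305,275) in the scene crop and the collar is on its dot, so it's tilted about 30° as intended. Moving to the pre-insertion pose.

```bash
cat >> h.py <<'E'
F=np.array([.6262,.0165,.0848]);U=np.array([-.5*np.cos(.228),-.5*np.sin(.228),np.sqrt(.75)])
def tcp(t,s=.0727): return F+(s-t)*U-[0,0,.011]
def tip(s=.0727):
    o=robot.get_obs();P=o["position"]+[0,0,.011]-s*U-F
    c,n=np.cos(Q[2]),np.sin(Q[2]);x=c*P[0]+n*P[1];y=-n*P[0]+c*P[1]
    print("tip depth",-P@U*1e3,"lateral slope",(x*np.sqrt(.75)+P[2]*.5)*1e3,"y",y*1e3)
E
python3 - <<'E'
from h import *
st();print(go(tcp(-.02),Q[2]),tcp(-.02));tip()
E
```

```text
t 14.0 p [0.477  0.2225 0.2021] yaw 0.23 tz [-0.004 -0.001 -1.   ] F [ 0. -0. -0.] g 0.016 14.999884923454374 q [0.22 0.44 1.71 0.   1.   1.56]
(array([0.2611, 1.1724, 0.2387]), np.float64(0.0006)) [0.58104952 0.00602352 0.15408055]
tip depth -87.84464026551959 lateral slope -21.419679748557748 y 234.36434252803446
```

Emit:
{"method": "move_arm", "body": {"motion": "-1 0.1 0.2 0 0;-1 0.2 0.4 0 0;-1 0.26 0.6 0 0;-1 0.26 0.8 0 0;-1 0.26 0.95 0 0;-1 0.26 1 0 0;-1 0.26 1 0 0"}}

```text
time: 14.58
position: [0.5751, 0.0374, 0.2024]
tool_rot: [0.994, 0.113, -0.001, -0.0]
ft_force: [-0.9, 1.0, 0.1]
grip_width: 0.0155
grip_force: 15.0
```

```bash
python3 - <<'E'
from h import *
st();print(go(tcp(-.015),Q[2]));tip()
E
```

```text
t 14.58 p [0.5751 0.0374 0.2024] yaw 0.2259 tz [-0.002  0.    -1.   ] F [-0.9  1.   0.1] g 0.0155 14.999400079250336 q [-0.13  0.5   1.59 -0.    1.06  1.22]
(array([0.0069, 0.1597, 0.263 ]), np.float64(-0.0007))
tip depth -61.178778926179945 lateral slope 25.23465524162749 y 31.91332308447483
```

Emit:
{"method": "move_arm", "body": {"motion": "-1 0.007 0.1 0 0;-1 0.007 0.16 0 0;-1 0.007 0.16 0.1 0;-1 0.007 0.16 0.2 0;-1 0.007 0.16 0.25 0;-1 0.007 0.16 0.263 0;-1 0.007 0.16 0.263 0;-1 0.007 0.16 0.263 0;-1 0.007 0.16 0.263 0"}}

```text
time: 15.33
position: [0.5846, 0.009, 0.1516]
tool_rot: [0.993, 0.115, 0.001, 0.0]
ft_force: [0.6, -0.5, -0.2]
grip_width: 0.0154
grip_force: 15.0
```

```bash
python3 - <<'E'
from h import *
st();print(go(tcp(.006),Q[2]));tip()
E
```

```text
t 15.33 p [0.5846 0.009  0.1516] yaw 0.2301 tz [ 0.002 -0.    -1.   ] F [ 0.6 -0.5 -0.2] g 0.0154 14.999773814342916 q [-0.18  0.57  1.61  0.    0.95  1.16]
(array([0.0443, 0.0104, 0.1001]), np.float64(0.0007))
tip depth -15.78127071878637 lateral slope 2.288559276763851 y 2.066024855115655
```

```bash
python3 - <<'E'
from h import *
print(go(tcp(-.004),Q[2]));tip();robot.camera("side");print(go(tcp(-.004),Q[2]));tip()
E
```

```text
(array([0.0194, 0.0103, 0.0568]), np.float64(0.0007))
tip depth -15.78127071878637 lateral slope 2.288559276763851 y 2.066024855115655
(array([0.0194, 0.0096, 0.0572]), np.float64(0.0006))
tip depth -15.848118396283622 lateral slope 2.3344286420170928 y 1.9131646927801844
```

Emit:
{"method": "move_arm", "body": {"motion": "-1 0.01 0.01 0.03 0;-1 0.019 0.01 0.057 0;-1 0.019 0.01 0.057 0;-1 0.019 0.01 0.057 0;-1 0.019 0.01 0.057 0"}}

```text
time: 15.8
position: [0.5879, 0.0075, 0.1389]
tool_rot: [0.993, 0.114, -0.0, -0.0]
ft_force: [0.5, -0.2, -1.4]
grip_width: 0.0153
grip_force: 15.0
```

```bash
python3 - <<'E'
from h import *
st();tip();print(go(tcp(.008),Q[2]))
E
```

```text
t 15.8 p [0.5879 0.0075 0.1389] yaw 0.2293 tz [-0.  0. -1.] F [ 0.5 -0.2 -1.4] g 0.0153 14.999662733171135 q [-0.18  0.6   1.61  0.    0.94  1.16]
tip depth -3.372832000220975 lateral slope -1.495753892019542 y -0.1548630176283186
(array([ 0.0349, -0.0007,  0.0455]), np.float64(0.0004))
```

Emit:
{"method": "move_arm", "body": {"motion": "-1 0.009 0 0 0;-1 0.018 0 0.015 0;-1 0.026 0 0.03 0;-1 0.035 0 0.045 0;-1 0.035 0 0.045 0;-1 0.035 0 0.045 0"}}

```text
time: 16.3
position: [0.5946, 0.0092, 0.1296]
tool_rot: [0.993, 0.115, -0.0, -0.0]
ft_force: [-0.6, -0.5, -2.6]
grip_width: 0.0157
grip_force: 15.0
```

```bash
python3 - <<'E'
from h import *
st();tip();print(go(tcp(.016),Q[2]))
E
```

```text
t 16.3 p [0.5946 0.0092 0.1296] yaw 0.2296 tz [-0.001  0.    -1.   ] F [-0.6 -0.5 -2.6] g 0.0157 15.000001543667167 q [-0.17  0.62  1.6   0.    0.93  1.17]
tip depth 8.162386113000073 lateral slope -0.13960099850126143 y 0.04883245069692527
(array([0.0202, 0.0003, 0.0336]), np.float64(0.0005))
```

Emit:
{"method": "move_arm", "body": {"motion": "-1 0.008 0 0.013 0;-1 0.015 0 0.026 0;-1 0.023 0 0.039 0;-1 0.03 0 0.052 0;-1 0.03 0 0.052 0;-1 0.03 0 0.052 0"}}

```text
time: 16.8
position: [0.6007, 0.0105, 0.1194]
tool_rot: [0.993, 0.115, -0.0, -0.0]
ft_force: [-1.3, 0.2, -0.7]
grip_width: 0.0155
grip_force: 15.0
```

```bash
python3 - <<'E'
from h import *
st();tip();print(go(tcp(.030),Q[2]))
E
```

```text
t 16.8 p [0.6007 0.0105 0.1194] yaw 0.2295 tz [-0.  0. -1.] F [-1.3  0.2 -0.7] g 0.0155 15.000205957330763 q [-0.17  0.64  1.59  0.    0.91  1.17]
tip depth 20.11110068945114 lateral slope 0.07433966762857014 y -0.047448669803205806
(array([ 0.0244, -0.0002,  0.043 ]), np.float64(0.0005))
```

Depth 20 mm with no resistance, so the tip is in the socket. Continuing to 36 mm.

Emit:
{"method": "move_arm", "body": {"motion": "-1 0.008 0 0.014 0;-1 0.016 0 0.028 0;-1 0.024 0 0.042 0;-1 0.032 0 0.056 0;-1 0.04 0 0.069 0;-1 0.04 0 0.069 0;-1 0.04 0 0.069 0"}}

```text
time: 17.38
position: [0.6086, 0.0123, 0.1056]
tool_rot: [0.993, 0.114, -0.0, -0.0]
ft_force: [-0.8, -0.0, -1.9]
grip_width: 0.0156
grip_force: 15.0
```

```bash
python3 - <<'E'
from h import *
st();tip();print(go(tcp(.042),Q[2]))
E
```

```text
t 17.38 p [0.6086 0.0123 0.1056] yaw 0.2295 tz [-0.  0. -1.] F [-0.8 -0.  -1.9] g 0.0156 15.00007010763511 q [-0.16  0.67  1.58  0.    0.9   1.18]
tip depth 36.15628815677126 lateral slope 0.2288234121911384 y -0.06964265672099006
(array([ 0.0136, -0.0003,  0.0259]), np.float64(0.0005))
```

Emit:
{"method": "move_arm", "body": {"motion": "-1 0.005 0 0.009 0;-1 0.01 0 0.017 0;-1 0.015 0 0.026 0;-1 0.017 0 0.03 0;-1 0.017 0 0.03 0;-1 0.017 0 0.03 0"}}

```text
time: 17.88
position: [0.611, 0.0129, 0.1025]
tool_rot: [0.993, 0.115, -0.001, 0.0]
ft_force: [-8.0, -0.4, 14.6]
grip_width: 0.0156
grip_force: 15.0
```

```bash
python3 - <<'E'
from h import *
st();tip()
E
```

```text
t 17.88 p [0.611  0.0129 0.1025] yaw 0.23 tz [-0.001 -0.001 -1.   ] F [-8.  -0.4 14.6] g 0.0156 14.999953312799335 q [-0.16  0.67  1.57 -0.    0.9   1.18]
tip depth 40.04781986758254 lateral slope 0.8497316304882131 y -0.09352861686522627
```

Emit:
{"method": "move_arm", "body": {"motion": "-1 -0.004 0 -0.007 0;-1 -0.004 0 -0.007 0;0 -0.004 0 -0.007 0;0 -0.004 0 -0.007 0;0 -0.004 0 -0.007 0;0 -0.004 0 -0.007 0;0 -0.004 0 -0.007 0;0 -0.004 0 -0.007 0;0 -0.004 0 -0.1 0;0 -0.004 0 -0.3 0;0 -0.004 0 -0.5 0;0 -0.004 0 -0.6 0"}}

```text
time: 18.88
position: [0.6132, 0.0126, 0.2243]
tool_rot: [0.993, 0.115, 0.003, 0.001]
ft_force: [1.6, -0.3, 0.2]
grip_width: 0.0435
grip_force: 0.0
```

```bash
python3 - <<'E'
from h import *
st();m,p,d=shot("wrist","w6")
# red blob (handle) 3D points in scene/side/wrist cams
st()
for n in("scene","side","wrist"):
    if n!="wrist": m,p,d=shot(n,n+"4")
    w=p.astype(int);k=(w[...,0]>110)&(w[...,1]<60)&(w[...,2]<60)&(d>0)
    P=np.array([pix(m,d,x,y) for y,x in np.argwhere(k)])
    k2=np.linalg.norm(P-(F+.024*U),axis=1)<.05 if len(P) else []
    P=P[k2];A=(P-F)
    if len(P): print(n,len(P),"along axis",(A@U).min().round(4),(A@U).max().round(4),"off",(A-np.outer(A@U,U)).mean(0).round(4))
E
```

```text
t 18.88 p [0.6132 0.0126 0.2243] yaw 0.2295 tz [ 0.007 -0.001 -1.   ] F [ 1.6 -0.3  0.2] g 0.0435 0.0 q [-0.16  0.52  1.47  0.    1.14  1.18]
t 18.93 p [0.6151 0.0124 0.2276] yaw 0.2297 tz [ 0.013 -0.002 -1.   ] F [ 1.3 -0.3  2.2] g 0.0435 0.0 q [-0.16  0.51  1.47  0.    1.14  1.18]
scene 150 along axis 0.0053 0.0444 off [ 0.0033 -0.0033  0.0014]
side 95 along axis 0.0041 0.0446 off [-0.0031  0.0042 -0.0012]
wrist 95 along axis 0.0041 0.0446 off [-0.0031  0.0042 -0.0012]
```

The handle spans 4–44 mm above the panel face, so the pin is fully seated. Next the button.

```bash
python3 - <<'E'
from h import *
m,p,d=load("scene0");m2,p2,d2=load("side0")
for z in(.018,.02,.022): print(z,ray(m,148.3,298.6,z)[:2],ray(m2,442.5,218.4,z)[:2])
st();print(go([.485,-.292,.20],Q[2]))
E
```

```text
0.018 [ 0.48323779 -0.29370468] [ 0.48581781 -0.29699542]
0.02 [ 0.48476826 -0.29406686] [ 0.48435907 -0.29328885]
0.022 [ 0.48629874 -0.29442904] [ 0.48290033 -0.28958229]
t 19.03 p [0.6123 0.0127 0.2221] yaw 0.2295 tz [ 0.005 -0.001 -1.   ] F [ 0.2  0.1 -1. ] g 0.0435 0.0 q [-0.16  0.52  1.48  0.    1.14  1.18]
(array([-0.9669,  1.3387,  0.1084]), np.float64(0.0005))
```

Height about 20 mm; both cameras agree on (0.4846, −0.2937).

Emit:
{"method": "move_arm", "body": {"motion": "-1 -0.2 0.3 0 0;-1 -0.4 0.6 0 0;-1 -0.6 0.8 0 0;-1 -0.8 1 0 0;-1 -0.95 1 0 0;-1 -0.97 1 0 0;-1 -0.97 1 0 0;-1 -0.97 1 0 0;-1 -0.97 1 0 0"}}

```text
time: 19.78
position: [0.4657, -0.2266, 0.2183]
tool_rot: [0.994, 0.112, -0.001, -0.002]
ft_force: [-0.1, 0.5, -0.2]
grip_width: 0.0014
grip_force: 0.0
```

```bash
python3 - <<'E'
from h import *
robot.camera("side");robot.camera("side");m,p,d=shot("wrist","w7");st()
w=p.astype(int);hs=cv2.cvtColor(p,cv2.COLOR_RGB2HSV).astype(int)
P=[];px=[]
for y,x in np.argwhere((d>0)&(w[...,1]>w[...,0]+35)):
    q=pix(m,d,x,y)
    if np.linalg.norm(q[:2]-[.485,-.293])<.03 and .014<q[2]<.03:P.append(q);px.append((x,y))
P=np.array(P)
if len(P):print(len(P),P.mean(0).round(4),np.median(P[:,2]),P.min(0).round(4),P.max(0).round(4),np.mean(px,0))
print(go([.4846,-.2937,.045],Q[2]))
E
```

```text
t 19.93 p [ 0.4678 -0.225   0.219 ] yaw 0.2304 tz [-0.001  0.001 -1.   ] F [0.6 0.6 0.3] g 0.0003 0.0 q [-0.66  0.4   1.71  0.    1.03  0.68]
651 [ 0.4852 -0.2936  0.0221] 0.02229383425960274 [ 0.469  -0.3095  0.0141] [ 0.5002 -0.2793  0.0247] [385.63133641 213.12135177]
(array([0.0042, 0.3553, 0.8696]), np.float64(0.0008))
```

Emit:
{"method": "move_arm", "body": {"motion": "-1 0.006 0.2 0.1 0;-1 0.006 0.355 0.3 0;-1 0.006 0.355 0.5 0;-1 0.006 0.355 0.7 0;-1 0.006 0.355 0.85 0;-1 0.006 0.355 0.87 0;-1 0.006 0.355 0.87 0;-1 0.006 0.355 0.87 0"}}

```text
time: 20.6
position: [0.4862, -0.2945, 0.0468]
tool_rot: [0.993, 0.115, 0.0, 0.0]
ft_force: [-0.1, -1.5, 0.0]
grip_width: 0.0007
grip_force: 0.0
```

```bash
python3 - <<'E'
from h import *
st();print(go([.4852,-.2936,.024],Q[2]))
E
```

```text
t 20.6 p [ 0.4862 -0.2945  0.0468] yaw 0.2312 tz [ 0.001 -0.001 -1.   ] F [-0.1 -1.5  0. ] g 0.0007 0.0 q [-0.74  0.72  1.71  0.    0.71  0.6 ]
(array([-0.0038, -0.0055,  0.114 ]), np.float64(0.001))
```

Emit:
{"method": "move_arm", "body": {"motion": "-1 -0.004 -0.005 0.04 0;-1 -0.004 -0.005 0.07 0;-1 -0.004 -0.005 0.09 0;-1 -0.004 -0.005 0.1 0;-1 -0.004 -0.005 0.11 0;-1 -0.004 -0.005 0.115 0;-1 -0.004 -0.005 0.115 0"}}

```text
time: 21.18
position: [0.4848, -0.2945, 0.0244]
tool_rot: [0.993, 0.114, 0.001, 0.001]
ft_force: [2.0, 2.1, 9.0]
grip_width: 0.0003
grip_force: 4.1
```

```bash
python3 - <<'E'
from h import *
st()
E
```

```text
t 21.18 p [ 0.4848 -0.2945  0.0244] yaw 0.2291 tz [ 0.002 -0.001 -1.   ] F [2.  2.1 9. ] g 0.0003 4.099275858316105 q [-0.74  0.76  1.72  0.    0.66  0.6 ]
```

9 N against about 5 N needed. I'll press until it's clearly on the stop.

Emit:
{"method": "move_arm", "body": {"motion": "-1 0 0 0.008 0;-1 0 0 0.012 0;-1 0 0 0.015 0;-1 0 0 0.015 0;-1 0 0 0.015 0"}}

```text
time: 21.6
position: [0.4848, -0.2946, 0.024]
tool_rot: [0.993, 0.114, 0.001, 0.001]
ft_force: [-2.2, 3.9, 26.9]
grip_width: 0.0001
grip_force: 13.3
```

```bash
python3 - <<'E'
from h import *
st()
E
```

```text
t 21.6 p [ 0.4848 -0.2946  0.024 ] yaw 0.2294 tz [ 0.003 -0.002 -1.   ] F [-2.2  3.9 26.9] g 0.0001 13.298496091738343 q [-0.74  0.76  1.72  0.    0.66  0.6 ]
```

Emit:
{"method": "move_arm", "body": {"motion": "-1 0 0 -0.05 0;-1 0 0 -0.2 0;-1 0 0 -0.4 0;-1 0 0 -0.6 0;-1 0 0 -0.7 0;-1 0 0 -0.7 0;-1 0 0 -0.7 0;-1 0 0 -0.7 0"}}

```text
time: 22.27
position: [0.4829, -0.2935, 0.1591]
tool_rot: [0.993, 0.114, -0.001, -0.001]
ft_force: [-0.5, 0.9, 0.3]
grip_width: 0.0005
grip_force: 0.0
```

```bash
python3 - <<'E'
from h import *
st()
m,p,d=shot("scene","scene9")
w=p.astype(int);k=(w[...,0]>110)&(w[...,1]<60)&(w[...,2]<60)&(d>0)
P=np.array([pix(m,d,x,y) for y,x in np.argwhere(k)]);P=P[np.linalg.norm(P-(F+.024*U),axis=1)<.05];A=P-F
print(len(P),(A@U).min(),(A@U).max())
m0,p0,d0=load("scene0")
for n,(u,v) in {"fig":(375,302),"mouse":(211,383),"pad":(463,208)}.items(): print(n,np.abs(p[v-20:v+20,u-20:u+20].astype(int)-p0[v-20:v+20,u-20:u+20]).mean().round(1))
b=[pix(m,d,x,y)[2] for x,y in((148,298),(150,299),(147,300))];print("btn z",b)
E
```

```text
t 22.27 p [ 0.4829 -0.2935  0.1591] yaw 0.2294 tz [-0.002  0.001 -1.   ] F [-0.5  0.9  0.3] g 0.0005 0.0 q [-0.74  0.54  1.65 -0.    0.95  0.6 ]
130 0.004580874669318902 0.04357440669788039
fig 1.3
mouse 0.4
pad 1.1
btn z [np.float64(0.024058992522051015), np.float64(0.0238473757114801), np.float64(0.021288530244437)]
```

```bash
python3 -c "
from rig import robot
print(robot.hand_in())"
```

```text
the job is handed in; nothing more can be done
None
```

The job is handed in at about 22 s of the 64 s: the panel is home with its dotted face up (tilt measured at 29.8°), the pin is seated with its collar on the panel, the start button was then pressed to its stop, and the figurine, mouse and gamepad look unmoved; the judge gave no verdict.

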